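# Stack two pipe supports for tack welding

## Robot

A 6-joint arm with a two-finger parallel gripper is mounted at the origin on the work surface. World frame = base frame: x ahead of the robot, y to its left, z up, the work surface at z = 0. Lengths are in mm, angles in rad, forces in N, time in s.
With the tool pointing down it reaches from about 350 to 725 mm from the base axis. Payload 4.3 kg.
Tool frame: the origin (TCP) lies at the very end of the fingers, on their centre line; the grasp point (between the pads) lies 19 mm behind it (grasp_offset is the y of the grasp point in the tool frame, in mm); y points along the fingers, x is the direction in which the jaws open and shut, and the axes are right-handed (so a half turn about y gives the same grasp; the last joint's range is limited). The gripper opens to 85 mm and grips with 20 to 120 N. Pads are 22 mm wide; open, the fingers measure 114 mm over their backs; the gripper's body (76 mm by 85 mm) begins 54 mm behind the grasp point. The pads swing forward as they close: fully open they stand 13 mm farther back than shut.
Start: joints at [1.139, 0.377, 0.081, 1.274, 0, 1.46], TCP at [181.866, 545.52, 231.329] pointing down, gripper open.
Joint ranges: [-2.72, 2.72], [-0.84, 1.66], [-1.02, 1.22], [-1.77, 2.12], [-1.37, 1.28], [-3.14, 3.14]. Speed limits (rad/s): [2.57, 2.57, 3.14, 3.14, 3.14, 3.14].

## Interface

Orientations are given as [roll, pitch, yaw] about the fixed x, y, z axes, in that order (R = Rz(yaw) Ry(pitch) Rx(roll)).
In Python, from bench import * gives the robot as it stands. Calls block until the motion is done:
- reach(position, orientation): joint-space move of the TCP to a pose.
- movel(position, feed=150, ori=None, stop_force=None): straight line of the TCP; ori=None keeps the orientation; feed is the mean speed in mm/s. With stop_force (N) it stops when the force on the tool has changed by that much, and returns True; else False.
- movej(angles): joint-space move.
- command_gripper(opening, squeeze=None): finger opening in mm; squeeze is the grip in N (None keeps the last); returns when the fingers have stopped.
- sleep(seconds).
- ik(position, orientation): joint angles nearest the present ones, or None.
- get_obs(): the state.
- snapshot(name): name is "scene" or "top"; returns a dict with "img" (384x512x3 uint8, red, green, blue), "camera_matrix" (3x3 intrinsics, pixels), "R" (3x3) and "t" (3): a world point X has camera coordinates R X + t. Camera axes: x right, y down, z forward; pixel columns grow to the right and rows downward; lengths in mm; the calibration is good to about 2 mm. A picture is of the moment at which its call begins. There is no depth.
A pose or a line that the arm cannot do raises MotionError and nothing moves.
- sign_off(): hands the job in, once; it reports no verdict.
The state is a dict: "time": time; "q": joint angles; "dq": joint speeds; "effort": joint torques, N m; "eef_pos": TCP position; "eef_rot": TCP orientation; "force": force on the tool from outside, world axes, zero at the start; "wrist_torque": the same for the moment, N m; "gripper_width": finger opening in mm.
Only numpy, scipy, OpenCV 4.12 (cv2) and the standard library are available. Lean on these libraries where they do the work, as an engineer would, in place of code of your own. Each camera call takes 0.05 s, during which the arm holds its last target.

## Task

Stack up two pipe supports ready for tacking. On the round fixture put the flange with the hole over the stub, then the tall slim pipe upright on the flange, then the square plate flat on top of the pipe; on the square fixture stand the short wide pipe over the stub and lay the solid round disc flat on top of it. Keep every piece centred on what it stands on, let go of everything, and leave the tape measure, the small tub and the hammer where they are.

Things in the scene. Friction and masses are not known exactly. Their poses are not given: they have to be found in the camera images.
- fix_a: round fixture, fixed to the bench: grey disc 92 mm across and 12 mm thick with an upright brass round stub at its centre, 20 mm in diameter, top 42 mm above the bench (its last 6 mm tapers). Origin at the centre of its underside, on the bench; z up
- fix_b: square fixture, fixed to the bench: grey plate 88 x 88 x 12 mm with an upright brass round stub at its centre, 32 mm in diameter, top 34 mm above the bench (its last 6 mm tapers). Origin at the centre of its underside, on the bench; x and y along its sides, z up
- flange_mid (a point): flange: loose flat steel ring, 64 mm outside diameter, 36 mm hole, 15 mm thick, lying flat; the point is at its centre, half-way up; z up along its axis
- pipe_long_mid (a point): tall slim pipe: loose steel pipe standing upright, 48 mm outside diameter, 40 mm bore, 70 mm tall, open at both ends; the point is on its axis, half-way up; z up along its axis
- plate_sq_mid (a point): square plate: loose solid steel plate 56 x 56 x 15 mm without a hole, lying flat; the point is at its centre, half-way up; x and y along its sides, z up
- pipe_short_mid (a point): short wide pipe: loose steel pipe standing upright, 58 mm outside diameter, 48 mm bore, 35 mm tall, open at both ends; the point is on its axis, half-way up; z up along its axis
- disc_mid (a point): disc: loose solid round steel disc 60 mm in diameter, 15 mm thick, without a hole, lying flat; the point is at its centre, half-way up; z up along its axis
- tape: tape measure, a bystander to leave alone: yellow and black block 52 x 34 x 44 mm high, loose; origin at the centre of its underside, x along its length
- tip_tub: small lidded tub, a bystander to leave alone: grey with black lid, 48 mm in diameter, 36 mm high, loose; origin at the centre of its underside
- hammer: hammer with wooden handle, a bystander to leave alone: about 300 mm long, lying across the far side of the bench; origin on the bench below the middle of the handle, x along the handle towards the head

How it is judged (in metres and radians):
At the end, for the whole second after the job is handed in: Round fixture: flange, tall pipe, square plate; square fixture: short pipe, disc. Flange and pipes within 12 mm of their fixture's centre, plate and disc within 12 mm of their pipe's axis; all within 4 mm of seated height, tilted under 0.06 rad, released, at rest (horizontal distance between each of flange_mid, pipe_long_mid and fix_a below 0.012 m and height (world z) of flange_mid between 0.0155 and 0.0235 m and angle between each of flange_mid, pipe_long_mid, plate_sq_mid, pipe_short_mid, disc_mid's own z axis and vertical below 0.06 rad and linear speed of each of flange, pipe_long, plate_sq, pipe_short, disc below 0.02 m/s and height (world z) of pipe_long_mid between 0.058 and 0.066 m and horizontal distance between plate_sq_mid and pipe_long_mid below 0.012 m and height (world z) of plate_sq_mid between 0.1005 and 0.1085 m and horizontal distance between pipe_short_mid and fix_b below 0.012 m and height (world z) of pipe_short_mid between 0.0255 and 0.0335 m and horizontal distance between disc_mid and pipe_short_mid below 0.012 m and height (world z) of disc_mid between 0.0505 and 0.0585 m); the robot touches nothing.
It fails at once if the tape measure is shifted by more than 30 mm (distance of tape from where it was at the start of the episode above 0.03 m).
It fails at once if the small tub is shifted by more than 30 mm (distance of tip_tub from where it was at the start of the episode above 0.03 m).
It fails at once if the hammer is shifted by more than 30 mm (distance of hammer from where it was at the start of the episode above 0.03 m).
It also fails if it takes over 141 s, if anything falls off the work surface, if the arm or the gripper's body presses on something with over 40 N, if the wrist force passes 120 N, or if a joint passes its speed limit or range.

## Working session

There is one attempt and no reset: what is moved stays moved. The work goes in short steps, each a Python script; the robot and the scene stay as the last script left them, time stands still between calls to the robot, and variables do not carry over. Pictures are saved under pics/ and viewed, and the job is handed in when it is done.

```bash
mkdir -p pics; ls; python3 - <<'E'
from bench import *
import cv2,numpy as np
o=get_obs();print({k:np.round(v,3) for k,v in o.items()})
for n in("scene","top"):
    s=snapshot(n);cv2.imwrite(f"pics/{n}0.png",cv2.resize(s["img"][:,:,::-1],(800,600),interpolation=cv2.INTER_CUBIC));print(n,s["camera_matrix"].round(1).tolist(),s["R"].round(3).tolist(),s["t"].round(1).tolist())
E
```

```text
pics
{'time': np.float64(0.0), 'q': array([ 1.139,  0.378,  0.08 ,  1.274, -0.   ,  1.461]), 'dq': array([ 0.001, -0.   ,  0.002,  0.001, -0.001, -0.   ]), 'effort': array([ 0.0000e+00, -4.6361e+01,  2.6987e+01,  2.1000e-02,  0.0000e+00,
        0.0000e+00]), 'eef_pos': array([181.573, 544.884, 230.36 ]), 'eef_rot': array([-1.571,  0.002,  1.249]), 'force': array([0.322, 0.772, 0.108]), 'wrist_torque': array([ 0.035,  0.001, -0.006]), 'gripper_width': np.float64(85.317)}
scene [[393.6, 0.0, 258.7], [0.0, 393.6, 194.2], [0.0, 0.0, 1.0]] [[0.62, 0.784, -0.021], [0.401, -0.34, -0.851], [-0.674, 0.519, -0.525]] [-353.5, -177.3, 1473.5]
top [[453.5, 0.0, 249.3], [0.0, 453.5, 196.7], [0.0, 0.0, 1.0]] [[0.002, -1.0, 0.002], [-0.998, -0.002, -0.068], [0.068, -0.002, -0.998]] [-20.3, 568.9, 1321.6]
```

View pics/scene0.png

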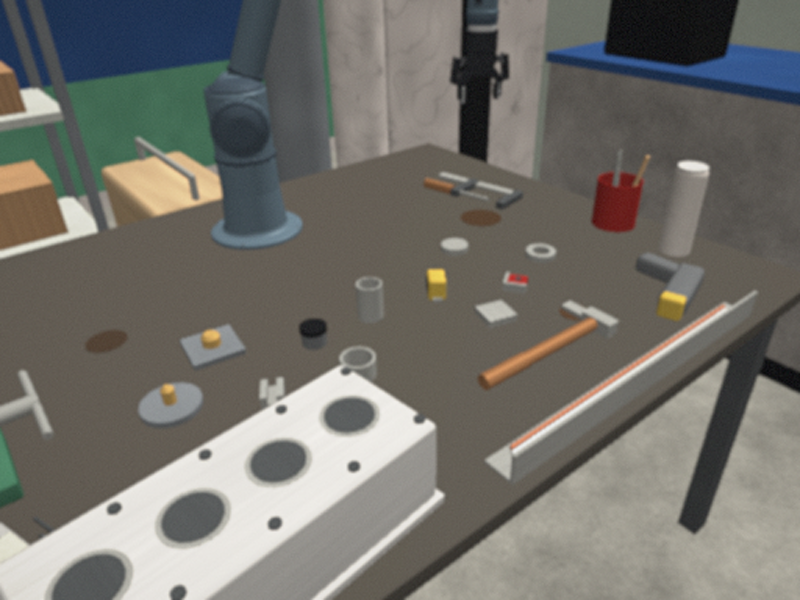

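View pics/top0.png

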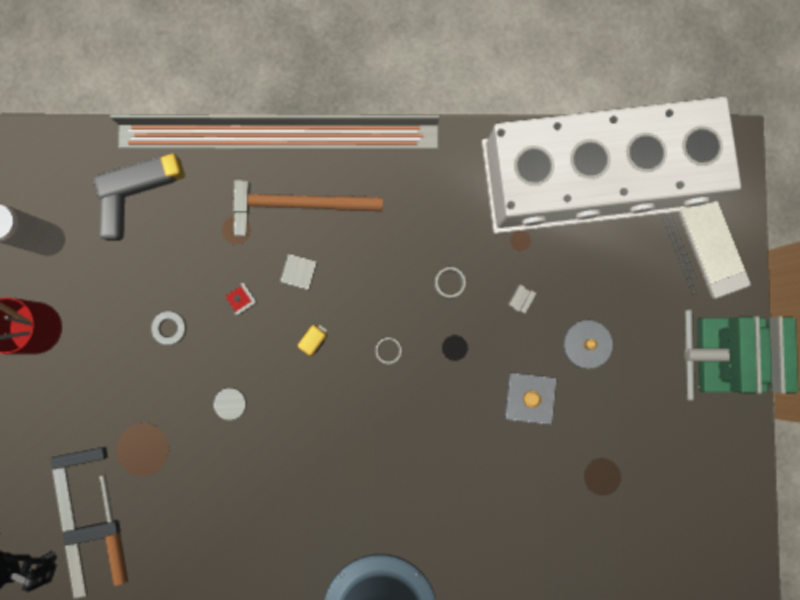

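The top view shows every piece clear of the arm. In 800x600 pixels:

| Item | Pixel |
|---|---|
| flange | (168,328) |
| disc | (230,404) |
| plate | (298,271) |
| tall pipe | (388,350) |
| short pipe | (450,282) |
| tub | (455,347) |
| tape | (312,340) |
| fix_a | (588,344) |
| fix_b | (531,398) |
| hammer | (240–380,200) |

The scene view agrees. The engine block beyond the fixtures is tall. Next I'll measure.

```bash
cat > hp.py <<'E'
from bench import *
import cv2,numpy as np
def ray(s,px,z):
    d=s["R"].T@np.linalg.solve(s["camera_matrix"],[px[0],px[1],1.]);c=-s["R"].T@s["t"]
    return (c+d*(z-c[2])/d[2])[:2]
def proj(s,X):
    p=s["camera_matrix"]@(s["R"]@np.array(X,float)+s["t"]);return p[:2]/p[2]
def blob(s,px,half,thr=30):
    "largest blob near px differing from local table colour; px in native px"
    x0,y0=[int(round(v))-half for v in px]
    w=cv2.resize(s["img"][y0:y0+2*half,x0:x0+2*half],None,fx=8,fy=8,interpolation=cv2.INTER_CUBIC).astype(int)
    bg=np.median(np.r_[w[:4].reshape(-1,3),w[-4:].reshape(-1,3),w[:,:4].reshape(-1,3),w[:,-4:].reshape(-1,3)],axis=0)
    m=(np.abs(w-bg).max(2)>thr).astype(np.uint8)
    cs,_=cv2.findContours(m,cv2.RETR_EXTERNAL,cv2.CHAIN_APPROX_NONE)
    c=max(cs,key=cv2.contourArea)
    return ((c[:,0,:]+.5)/8-.5+[x0,y0]).astype(np.float32)
def save(name,img,c=None):
    cv2.imwrite(name,img[:,:,::-1])
E
python3 - <<'E'
from hp import *
s=snapshot("top")
P=dict(flange=(168,328,15),disc=(230,404,15),plate=(298,271,15),fa=(588,344,12),fb=(531,398,12),tape=(312,340,44),tub=(455,347,36),plong=(388,350,70),pshort=(450,282,35))
im=cv2.resize(s["img"],None,fx=4,fy=4,interpolation=cv2.INTER_CUBIC)
for n,(u,v,z) in P.items():
    p=np.array([u,v])*.64
    c=blob(s,p,21)
    w=np.array([ray(s,q,z) for q in c],np.float32)
    (e,ax,an)=cv2.fitEllipse(w) ; r=cv2.minAreaRect(w); (cc,rad)=cv2.minEnclosingCircle(w)
    print(n,'ell',np.round(e,1),np.round(ax,1),'rect',np.round(r[0],1),np.round(r[1],1),round(r[2],1),'circ',np.round(cc,1),round(rad,1))
    cv2.polylines(im,[((c+.5)*4-.5).astype(int)],True,(255,0,0),1)
save("pics/m1.png",im[600:1120,360:1160]); save("pics/m2.png",im[600:1120,1000:1700])
E
```

```text
flange ell [530.7 402.4] [63.6 64.1] rect [531.  402.2] [64.1 63.2] 1.4 circ [530.8 402.7] 32.6
disc ell [387.6 283.2] [60.1 60.8] rect [387.5 283. ] [61.2 60.1] 78.9 circ [387.7 283.2] 30.9
plate ell [638.4 156.2] [66.3 66.6] rect [638.4 156.3] [58.2 58.9] 74.1 circ [638.5 155.8] 38.7
fa ell [ 501.1 -395.2] [90.8 92.1] rect [ 501. -395.] [91.4 91.5] 44.5 circ [ 501.2 -394.9] 46.7
fb ell [ 398.5 -284.8] [102.2 103. ] rect [ 398.4 -284.8] [89.5 89.9] 83.5 circ [ 398.6 -285.3] 60.5
tape ell [507.4 124.8] [41.8 62.9] rect [508.6 123.2] [39.3 59.7] 54.1 circ [509.7 125.1] 31.3
tub ell [ 493.7 -139.8] [46.3 46.6] rect [ 493.7 -139.5] [46.  46.8] 27.6 circ [ 493.5 -139.9] 24.0
plong ell [487.9 -15.9] [48.4 48.5] rect [488.  -16.1] [49.2 48.2] 0.1 circ [488.  -15.8] 24.8
pshort ell [ 616.5 -131.6] [57.8 59.1] rect [ 616.7 -131.6] [57.4 58.7] 0.1 circ [ 616.4 -131.5] 30.0
```

Widths agree with the known sizes to within 1–2 mm. Next I pick up the flange, using touch to find the fingertip height.

```bash
cat >> hp.py <<'E'
def tan(p): return np.arctan2(p[1],p[0])+np.pi/2
def ori(yaw,q1):
    # choose yaw equivalent (mod pi) with q6=q1+pi/2-yaw nearest 0
    q6=(q1+np.pi/2-yaw+np.pi/2)%np.pi-np.pi/2
    return [-np.pi/2,0,q1+np.pi/2-q6]
def over(p,z,yaw=None):
    q1=np.arctan2(p[1],p[0]); o=ori(tan(p) if yaw is None else yaw,q1)
    reach([p[0],p[1],z],o)
def st(m=""):
    o=get_obs();print(m,'t',round(float(o["time"]),1),'pos',o["eef_pos"].round(1),'rot',o["eef_rot"].round(3),'F',o["force"].round(1),'w',round(float(o["gripper_width"]),1))
def down(p,z0,z1,feed=25,sf=6):
    movel([p[0],p[1],z0],feed=150); h=movel([p[0],p[1],z1],feed=feed,stop_force=sf); st('contact' if h else 'NO contact'); return h
E
python3 - <<'E'
from hp import *
p=[530.8,402.5]
over(p,180); command_gripper(76,50); st()
down(p,30,-12)
z=get_obs()["eef_pos"][2]; 
E
```

```text
t 1.8 pos [530.2 403.2 180.3] rot [-1.571 -0.     2.221] F [ 0.1  0.1 -0.4] w 76.1
contact t 4.4 pos [530.7 402.5  -9.5] rot [-1.571 -0.     2.22 ] F [-0.6 -0.2  5.4] w 75.9
```

```bash
python3 - <<'E'
from hp import *
p=[530.8,402.5]
movel([p[0],p[1],-4.5],feed=40)
s=snapshot("scene"); save("pics/f1.png",cv2.resize(s["img"][130:230,270:430],None,fx=5,fy=5))
command_gripper(50,60); st('gripped')
movel([p[0],p[1],40],feed=80); st('lift')
s=snapshot("scene"); save("pics/f2.png",cv2.resize(s["img"][130:230,270:430],None,fx=5,fy=5))
E
```

```text
gripped t 5.1 pos [530.8 402.7  -3.9] rot [-1.569 -0.     2.22 ] F [-1.9 -0.7  5. ] w 61.9
lift t 5.8 pos [530.7 402.4  39.9] rot [-1.568 -0.     2.22 ] F [ 0.1  0.4 -3. ] w 61.9
```

View pics/f2.png

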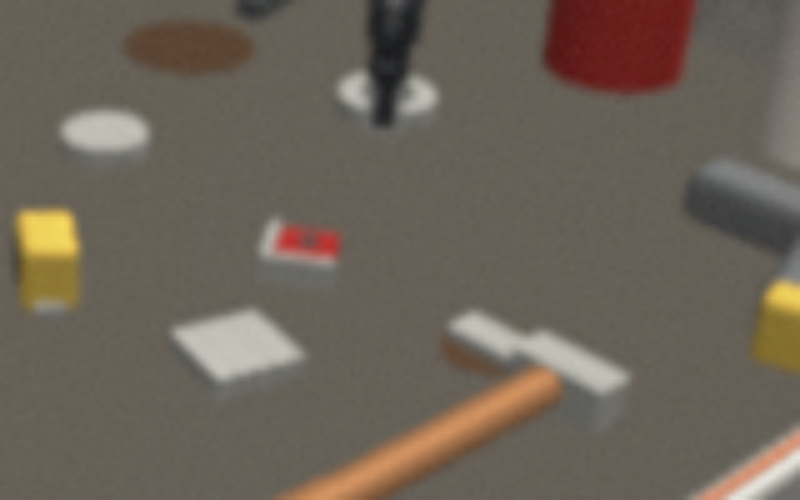

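The flange is held level at image (385,95). Now I place it on fix_a.

```bash
python3 - <<'E'
from hp import *
A=[501.1,-395.1]
movel([530.8,402.5,180],feed=200)
over(A,150); st()
s=snapshot("scene"); save("pics/f3.png",cv2.resize(s["img"][170:290,60:220],None,fx=5,fy=5))
movel([*A,60],feed=150)
h=movel([*A,2],feed=30,stop_force=6); st(h)
E
```

```text
t 9.5 pos [ 501.7 -394.3  150.1] rot [-1.571 -0.     0.905] F [ 0.1 -0.2 -2.2] w 61.8
True t 11.8 pos [ 501.1 -395.1    8.1] rot [-1.571 -0.     0.903] F [-0.4  0.3  3.8] w 61.7
```

View pics/f3.png

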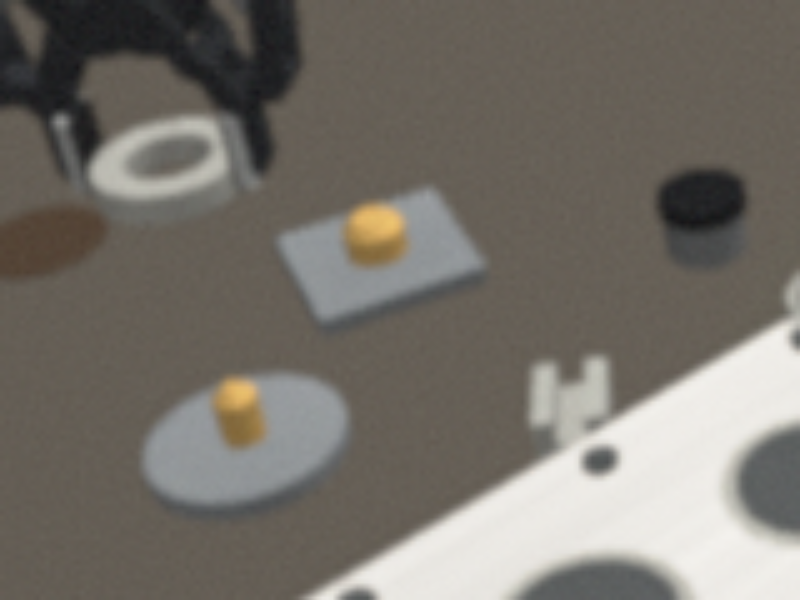

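Contact came at 8.1 mm, exactly the seated prediction. I'll release, check, then pick up the tall pipe.

```bash
python3 - <<'E'
from hp import *
A=[501.1,-395.1]
command_gripper(78); st('released')
movel([*A,150],feed=200)
p=[487.9,-15.9]
over(p,150)
s=snapshot("top"); c=blob(s,np.array([588,344])*.64,21)
im=cv2.resize(s["img"][190:250,340:410],None,fx=8,fy=8,interpolation=cv2.INTER_CUBIC);save("pics/a1.png",im)
command_gripper(66)
h=movel([*p,22],feed=90,stop_force=8); st(h)
command_gripper(30,60); st('grip')
movel([*p,60],feed=80); st('lift')
s=snapshot("scene"); save("pics/p1.png",cv2.resize(s["img"][110:230,180:340],None,fx=5,fy=5))
E
```

```text
released t 12.1 pos [ 499.7 -393.7    6.3] rot [-1.567 -0.     0.903] F [ 0.7  1.2 -0. ] w 78.3
False t 16.3 pos [488.4 -16.   22.5] rot [-1.572  0.     1.538] F [-0.2  0.5  0.5] w 66.0
grip t 16.6 pos [488.5 -15.8  22.8] rot [-1.572 -0.     1.538] F [-0.6  0.6  5.6] w 46.9
lift t 17.2 pos [487.6 -15.9  59.7] rot [-1.57   0.     1.538] F [-0.4  0.  -3.9] w 47.6
```

View pics/p1.png

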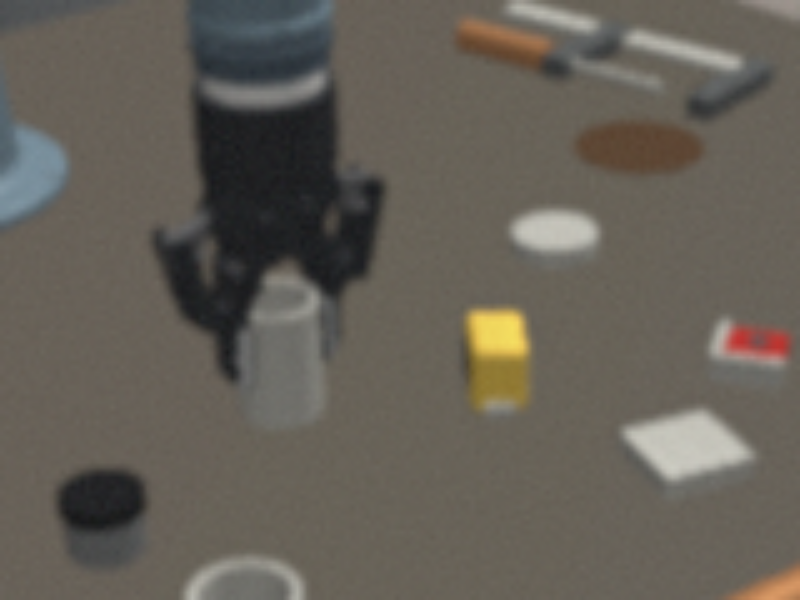

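View pics/a1.png

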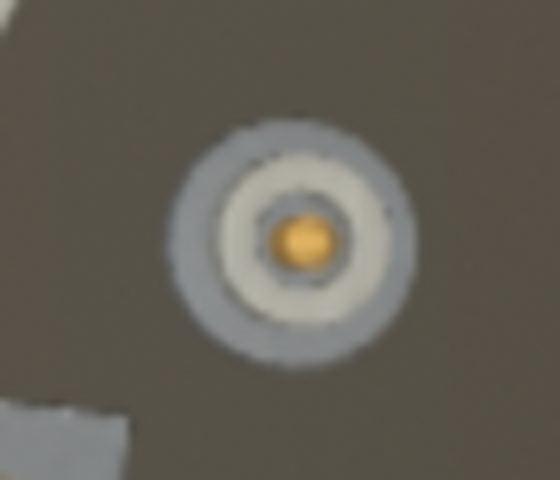

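The flange sits centred: the 14 px offset in this 8x crop is almost all parallax. The tall pipe is held upright at (283,350). Placing it now.

```bash
python3 - <<'E'
from hp import *
A=[501.1,-395.1]
movel([487.9,-15.9,160],feed=200)
over(A,160)
movel([*A,90],feed=150)
h=movel([*A,42],feed=30,stop_force=6); st(h)
E
```

```text
True t 21.2 pos [ 500.9 -394.9   49.9] rot [-1.57  -0.     0.903] F [-0.6 -0.1  4.3] w 46.9
```

```bash
python3 - <<'E'
from hp import *
A=[501.1,-395.1]
command_gripper(66); st('released')
movel([*A,170],feed=200)
p=[638.4,156.3]
over(p,150,np.deg2rad(74.1)); st()
s=snapshot("top"); save("pics/a2.png",cv2.resize(s["img"][190:250,340:410],None,fx=8,fy=8,interpolation=cv2.INTER_CUBIC))
command_gripper(72)
movel([*p,30],feed=150)
h=movel([*p,-2.5],feed=50,stop_force=8); st(h)
command_gripper(40,60); st('grip')
movel([*p,60],feed=80); st('lift')
s=snapshot("scene"); save("pics/q1.png",cv2.resize(s["img"][110:230,240:400],None,fx=5,fy=5))
E
```

```text
released t 21.5 pos [ 499.6 -393.7   47.9] rot [-1.566 -0.     0.903] F [-0.4  0.1 -0. ] w 65.7
 t 24.3 pos [638.7 155.1 150.1] rot [-1.571  0.     1.292] F [ 0.7 -0.1 -1.1] w 66.2
False t 26.3 pos [638.5 156.3  -2.5] rot [-1.571 -0.     1.293] F [-0.6  0.  -0.1] w 71.8
grip t 26.6 pos [639.2 156.5  -1.6] rot [-1.572e+00 -1.000e-03  1.293e+00] F [-0.7 -0.3  2.7] w 54.1
lift t 27.6 pos [637.8 156.2  59.3] rot [-1.570e+00  1.000e-03  1.293e+00] F [-0.4 -0.1 -3.8] w 54.3
```

View pics/q1.png

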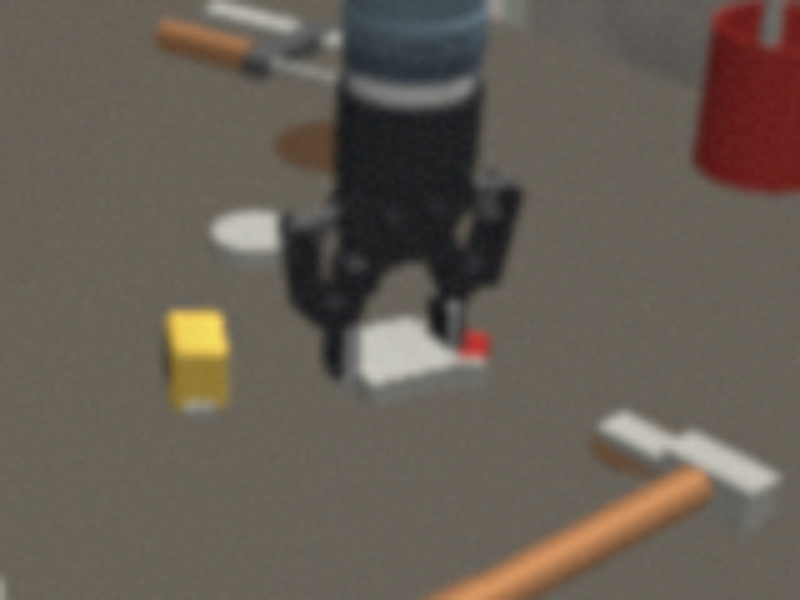

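View pics/a2.png

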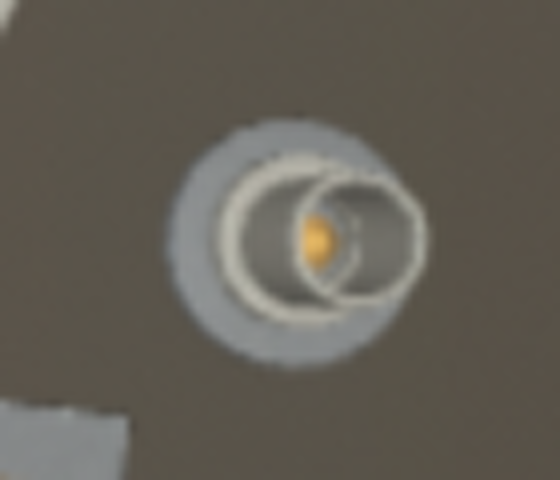

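The tall pipe stands on the flange, with its rim at (362,240) in the crop. The plate is held level. I'll check the rim position, then place the plate.

```bash
python3 - <<'E'
from hp import *
A=[501.1,-395.1]
s=snapshot("top"); print(ray(s,[(362.5)/8-.5+340,240.5/8-.5+190],97), ray(s,[(306.5)/8-.5+340,239.5/8-.5+190],27))
movel([638.4,156.3,190],feed=200)
over(A,200); st()
movel([*A,125],feed=150)
h=movel([*A,88],feed=25,stop_force=6); st(h)
E
```

```text
[ 500.71819365 -395.64544213] [ 502.33885526 -396.16672739]
 t 30.5 pos [ 501.9 -394.1  200. ] rot [-1.571 -0.     0.905] F [-0.2  0.4 -4. ] w 54.4
True t 32.2 pos [ 501.  -395.    95.4] rot [-1.571 -0.     0.903] F [-0.5 -0.   4.1] w 54.6
```

```bash
python3 - <<'E'
from hp import *
A=[501.1,-395.1]
command_gripper(70); st('released')
movel([*A,190],feed=200)
p=[616.5,-131.6]
over(p,150); st()
s=snapshot("top"); save("pics/a3.png",cv2.resize(s["img"][190:250,340:410],None,fx=8,fy=8,interpolation=cv2.INTER_CUBIC))
command_gripper(76)
movel([*p,60],feed=150)
h=movel([*p,2],feed=60,stop_force=8); st(h)
command_gripper(40,50); st('grip')
movel([*p,150],feed=120); st('lift')
B=[398.5,-284.8]
over(B,150)
s=snapshot("scene"); save("pics/s1.png",cv2.resize(s["img"][150:290,60:220],None,fx=5,fy=4))
E
```

```text
released t 32.5 pos [ 499.8 -393.8   93.3] rot [-1.566e+00 -1.000e-03  9.030e-01] F [1.  0.4 0.3] w 70.0
 t 34.3 pos [ 616.2 -132.8  149.8] rot [-1.571e+00  1.000e-03  1.359e+00] F [-0.1 -1.  -0.2] w 70.2
False t 36.4 pos [ 617.  -131.8    2.5] rot [-1.572  0.     1.36 ] F [-0.   0.2  0.3] w 76.5
grip t 36.8 pos [ 617.3 -131.8    3. ] rot [-1.573 -0.     1.361] F [-0.4  0.5  5.5] w 56.3
lift t 38.1 pos [ 615.8 -131.4  149. ] rot [-1.569 -0.     1.36 ] F [ 0.4 -0.5 -3.6] w 55.8
```

View pics/s1.png

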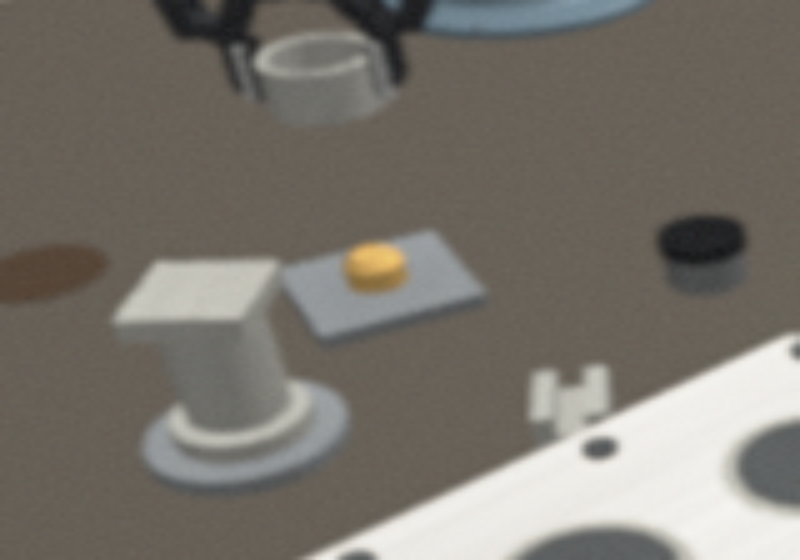

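View pics/a3.png

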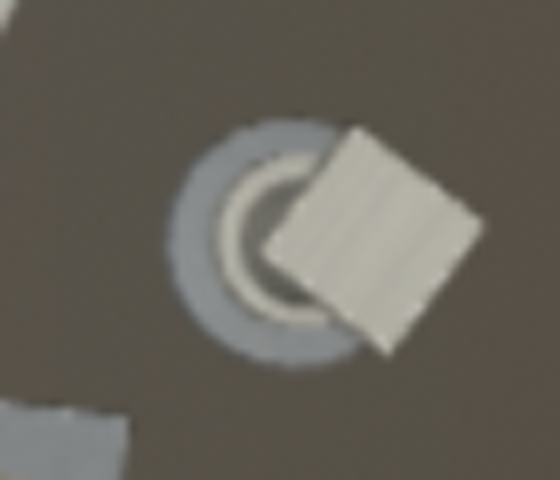

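The plate is flat on the pipe (crop centre about (374,239)), and the short pipe is held level above fix_b. Placing it.

```bash
python3 - <<'E'
from hp import *
B=[398.5,-284.8]
s=snapshot("top"); print(ray(s,[374.3/8-.5+340,239.5/8-.5+190],112))
movel([*B,60],feed=150)
h=movel([*B,7],feed=30,stop_force=6); st(h)
E
```

```text
[ 500.79152116 -395.19189843]
True t 41.4 pos [ 398.4 -284.7   14.9] rot [-1.57 -0.    0.95] F [-1.   0.8  5.8] w 56.3
```

The pipe made contact at 14.9 mm against a predicted 14.8, so it's seated. Disc next.

```bash
python3 - <<'E'
from hp import *
B=[398.5,-284.8]
command_gripper(74); st('released')
movel([*B,180],feed=200)
p=[387.6,283.1]
over(p,180)
s=snapshot("top"); save("pics/b1.png",cv2.resize(s["img"][220:290,305:375],None,fx=8,fy=8,interpolation=cv2.INTER_CUBIC))
command_gripper(76)
movel([*p,30],feed=150)
h=movel([*p,-3.5],feed=50,stop_force=8); st(h)
command_gripper(40,60); st('grip')
movel([*p,180],feed=150); st('lift')
over(B,180)
s=snapshot("scene"); save("pics/d1.png",cv2.resize(s["img"][130:290,60:220],None,fx=4,fy=3.5))
E
```

```text
released t 41.7 pos [ 397.2 -283.6   13.7] rot [-1.567 -0.     0.95 ] F [-0.4  0.3 -0.5] w 74.4
False t 47.0 pos [387.7 283.1  -3.5] rot [-1.571  0.     2.202] F [-0.5 -0.7  0.3] w 75.8
grip t 47.3 pos [387.8 283.7  -2.5] rot [-1.572e+00 -1.000e-03  2.202e+00] F [-2.8  0.2  7.2] w 57.5
lift t 48.6 pos [386.9 282.7 179. ] rot [-1.569 -0.     2.202] F [ 0.5 -0.  -2.7] w 57.4
```

View pics/d1.png

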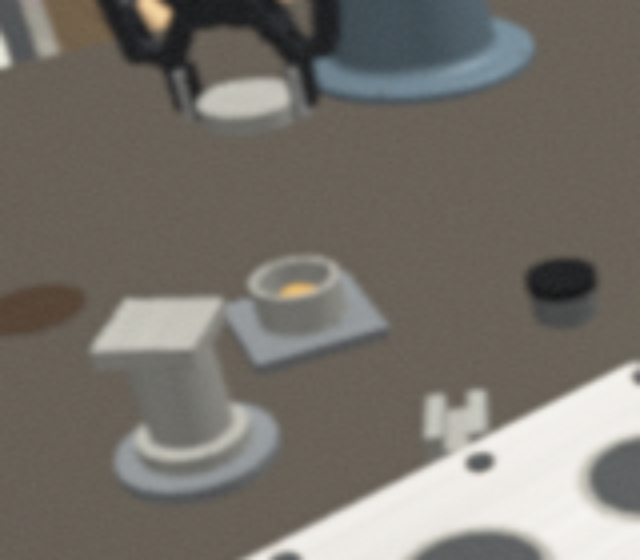

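View pics/b1.png

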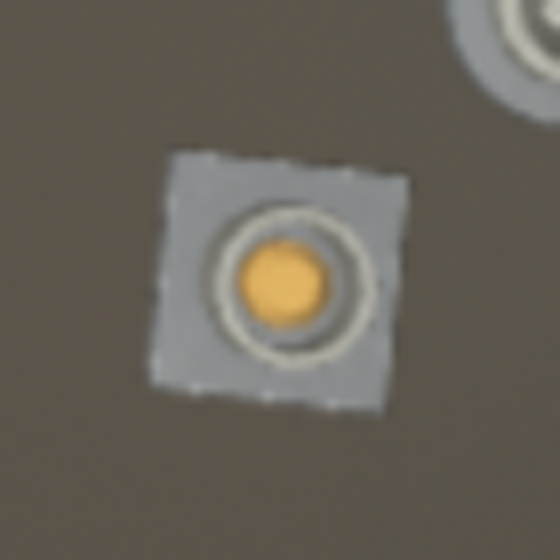

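The short pipe is seated, with its rim centre at crop (296,287). The disc is held level. The predicted seated TCP height is about 44.5 mm.

```bash
python3 - <<'E'
from hp import *
s=snapshot("top"); r=ray(s,[296.5/8-.5+305,287.5/8-.5+220],47); print(r)
B=[398.5,-284.8]
movel([*B,85],feed=150)
h=movel([*B,36],feed=25,stop_force=6); st(h)
E
```

```text
[ 398.49067782 -284.45983744]
True t 53.0 pos [ 398.4 -284.7   44.5] rot [-1.571 -0.     0.95 ] F [-0.1  0.6  4.4] w 57.3
```

```bash
python3 - <<'E'
from hp import *
B=[398.5,-284.8]
command_gripper(74); st('released')
movel([*B,200],feed=150)
over([450,200],230); sleep(1)
s=snapshot("top")
save("pics/e1.png",cv2.resize(s["img"][180:290,290:420],None,fx=6,fy=5.4,interpolation=cv2.INTER_CUBIC))
for n,(u,v,z) in dict(tub=(455,347,36)).items():
    w=np.array([ray(s,q,z) for q in blob(s,np.array([u,v])*.64,21)],np.float32);print(n,cv2.fitEllipse(w)[0])
# light grey blob = disc top / plate top
for n,X in dict(disc=[398.5,-284.8,62],plate=[501,-395,112]).items():
    p=proj(s,X).round().astype(int);h=14
    w=cv2.resize(s["img"][p[1]-h:p[1]+h,p[0]-h:p[0]+h],None,fx=8,fy=8,interpolation=cv2.INTER_CUBIC).astype(int)
    m=((w.min(2)>150)&(w[...,2]<=w[...,0]+2)).astype(np.uint8)
    c=max(cv2.findContours(m,0,cv2.CHAIN_APPROX_NONE)[0],key=cv2.contourArea)[:,0,:]
    q=np.array([ray(s,a,X[2]) for a in (c+.5)/8-.5+p-h],np.float32);print(n,cv2.minAreaRect(q))
s=snapshot("scene"); save("pics/e2.png",cv2.resize(s["img"],(800,600),interpolation=cv2.INTER_CUBIC))
st()
E
```

```text
released t 53.3 pos [ 397.2 -283.6   43.2] rot [-1.567 -0.     0.95 ] F [-0.1 -0.4 -0.2] w 73.8
tub (493.6780090332031, -139.7209014892578)
disc ((398.80938720703125, -285.62200927734375), (57.763519287109375, 57.97740173339844), 30.919235229492188)
plate ((500.9402770996094, -394.68603515625), (55.46091079711914, 55.46275329589844), 51.3050651550293)
 t 57.4 pos [450. 200. 230.] rot [-1.571  0.     1.989] F [ 0.1  0.5 -0.1] w 73.9
```

View pics/e1.png

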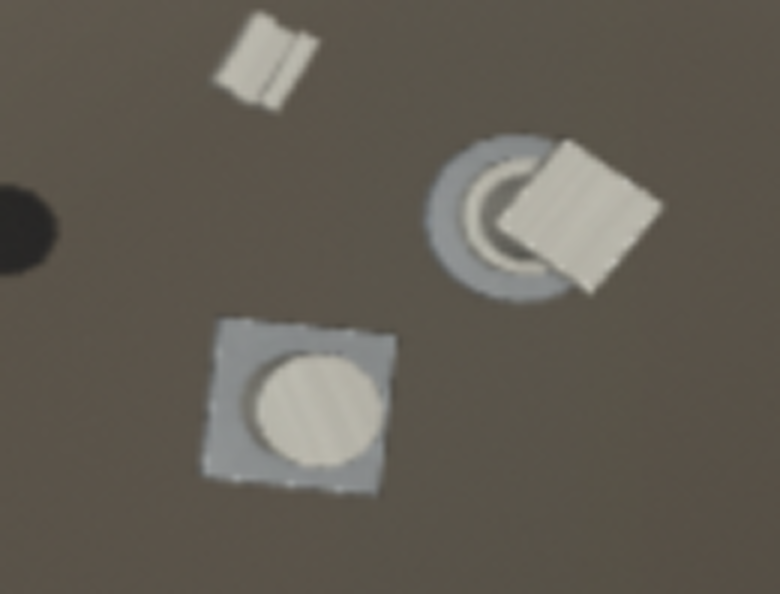

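View pics/e2.png

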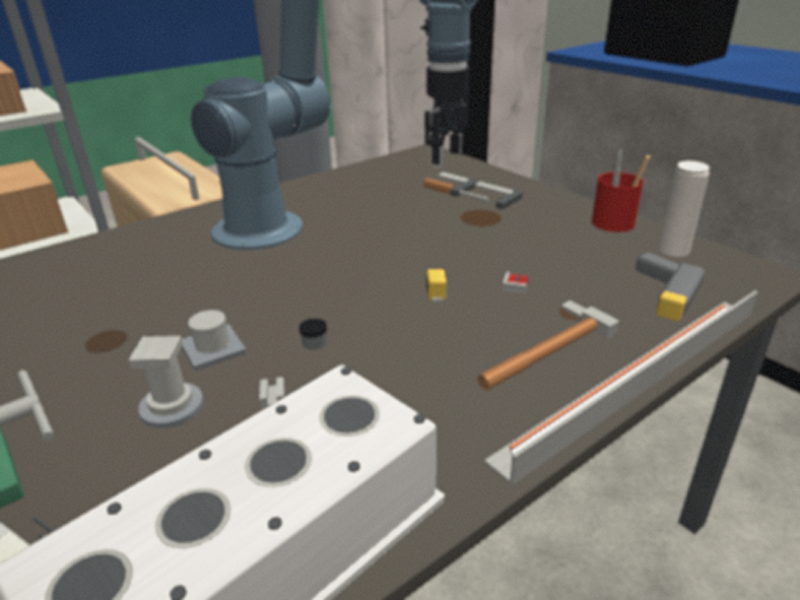

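Both stacks stand centred: plate stack at (165,380), disc stack at (210,335). The tape (437,283), tub (313,333) and hammer (545,350) haven't moved, and the arm is clear. Handing in.

```bash
python3 -c "
from bench import *
print(sign_off())"
```

```text
the job is handed in; nothing more can be done
None
```

Both pipe supports are stacked, released and handed in after about 57 s of the 141 s limit. No verdict came back.

- **Round fixture:** the flange, tall pipe and square plate are on, in that order. The camera put each within about 2 mm of the fixture centre.
- **Square fixture:** the short pipe and disc are on, both within about 1 mm of centre.
- **Seating:** each piece touched down within about 0.5 mm of its predicted seated height. The pictures showed no visible tilt, though I did not measure tilt angles.
- **Bystanders:** the small tub measured within 0.2 mm of where it started. I compared the tape and hammer by eye only, and they are in the same image positions as before.
- **Arm:** it was clear of everything at the end, with the gripper empty. The tool force I printed was at most about 8 N.

No check failed. The only disagreements were 1–2 mm differences between camera estimates, which is about the calibration accuracy.

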